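Put a rinsed cup on the air-drying peg

ROBOT

A 6-joint arm with a two-finger parallel gripper is mounted at the origin on the work surface. World frame = base frame: x ahead of the robot, y to its left, z up, the work surface at z = 0. Lengths are in mm, angles in rad, forces in N, time in s.
With the tool pointing down it reaches from about 300 to 775 mm from the base axis. Payload 14.6 kg.
Tool frame: the origin (TCP) lies between the finger pads; the fingertips stand 8 mm ahead of it and the grasp point (between the pads) lies 11 mm behind it; z points along the fingers, y is the direction in which the jaws open and shut (so a half turn about z gives the same grasp; the last joint's range is limited). The gripper opens to 94 mm and grips with 3 to 60 N. Pads are 16 mm wide; open, the fingers measure 119 mm over their backs; the gripper's body (75 mm by 177 mm) begins 78 mm behind the grasp point.
Start: joints at [-1.291, 0.3, 1.521, -0, 1.321, -0.067], TCP at [186.932, -517.248, 213.446] pointing down, gripper open.
Joint ranges: [-3.03, 3.03], [-0.79, 2.21], [0.23, 2.52], [-1.04, 4.18], [0, 3.07], [-2.55, 2.55]. Speed limits (rad/s): [2.22, 2.22, 2.57, 3.14, 3.14, 3.14].

INTERFACE

Orientations are given as [roll, pitch, yaw] about the fixed x, y, z axes, in that order (R = Rz(yaw) Ry(pitch) Rx(roll)).
In Python, from cell import manip gives the robot as it stands. The module is installed in compiled form; this text tells all that it offers.
- The arm moves only by the tool send_rows, never from a script. Its argument "series" is a list that holds one entry, the list of rows, each a list of 5 numbers: the opening, from 0 (shut) to 1 (fully open), then the shift along the tool's x, y, z in mm, then the turn about the tool's z in degrees. In form: [[[gripper, dx, dy, dz, roll], ...]]. A call has 1 to 10 rows; each row is the pose to reach, as a shift and turn from the pose commanded when the call began, along the tool's axes at that moment; what a row does not reach only later rows make up. A row lasts 1/10 s, in which the tool goes at most 50 mm and 8.59 degrees, less where a joint would pass 70% of its speed; a pose out of reach is approached as far as the arm can. A call with a gripper value outside its range is refused whole. The fingers move at their own pace and stop on an object; "newtons" is the grip in N (left out, the last holds). Time passes only in rows, so rows that repeat a pose let the fingers close. It gives the time, the measured TCP pose, the force and the opening at its end, in the units of the state.
- manip.read_state(): the state, without advancing time (a new reading comes with each control period).
- manip.camera(name): name is "side" or "top"; returns a dict with "img" (420x560x3 uint8, red, green, blue), "vfov" (degrees; the focal length in pixels is half the picture's height over the tangent of half this angle, whatever the lens; pixels are square), "cx", "cy" (the principal point, pixels), "dist" ([k1, k2, p1, p2, k3] as OpenCV has them; the pictures are not rectified), "pose" (4x4, takes a point from camera to world coordinates). Camera axes: x right, y down, z forward; pixel columns grow to the right and rows downward; lengths in mm; the calibration is good to about 2 mm. A picture is of the moment at which its call begins. There is no depth.
- manip.sign_off(): hands the job in, once; it reports no verdict.
Trained networks look in a picture, given as the dict that the camera call returned (one of the last four; its "shot" number tells which), for a name from the list of things; names that differ only in an ending like _2 or _b are one class to them, and where a whole thing is asked for, a point or a joint stands for the part that bears it (a point fixed in the world has none). Each returns a list of dicts, best first, with "conf" (0 to 1); they miss things now and then, are a little off and sometimes report something else, mostly with a low value. They report only what shows in the picture. A call takes as long as a camera call.
- manip.find_in(target, picture): "rect" ([left, top, width, height] in pixels, round what is visible of it).
- manip.silhouettes(target, picture): "pixels" (420x560 bool, what is visible of it) and "rect" ([left, top, width, height] in pixels, round what is visible of it).
The state is a dict: "clock": time; "joints": joint angles; "qd": joint speeds; "effort": joint torques, N m; "eef_pos": TCP position; "eef_rot": TCP orientation; "wrist_force": force on the tool from outside, world axes, zero at the start; "moment": the same for the moment, N m; "finger_gap": finger opening in mm.
Only numpy, scipy, OpenCV 4.12 (cv2) and the standard library are available. Lean on these libraries where they do the work, as an engineer would, in place of code of your own. Each camera call takes 0.05 s, during which the arm holds its last target. There are 200 camera calls.

TASK

Push the drying station's shuttle by its red paddle from under the air nozzle out to its far stop, take the blue rinse cup from the draining rack and lower it gently (do not drop it) upside down over the shuttle's upright peg until its rim stands flat on the shuttle, and let go. Then push the shuttle with the cup all the way back home under the nozzle and, only then, press the green plunger fully down to its stop and let it spring back. Leave the orange cup, the solvent bottle and the steel optics post standing where they are.

Things in the scene. Friction and masses are not known exactly. Their poses are not given: they have to be found in the camera images.
- blue_cup_mid (a point): centre (on the axis, half-way up) of the blue cup: straight, round, 52 mm outside, 44 mm inside, 85 mm long, 5 mm base, about 80 g. z runs from closed base to open mouth, each 42.5 mm away. At the start it lies in either cradle of the rack, mouth away from the robot and sloping 20 degrees down, this point 62 mm above the bench. Seated, z points down and this point is 42.5 mm above peg_foot
- amber_cup_mid (a point): centre of the orange cup, of the same shape and size, in the other cradle of the rack, 140 mm beside the blue one (centre to centre); leave it there
- rack: grey draining rack fixed to the bench, base 130 (x) x 240 (y) x 8 mm, origin at the centre of its underside. Two cradles at y = -70 and +70 mm, each of two steel rails (8 mm thick, 30 mm apart) under the cup, leaving the cup's flanks free for fingers; a low black stop before the lower edge of the mouth. Lift a cup straight up to take it out
- peg_foot (a point): centre of the peg's foot on the shuttle's top face (84 x 84 mm, 30 mm above the bench). The steel peg is 16 mm thick, round-tipped, 62 mm high; at its foot a black collar 38 mm across, 3 mm high, then tapering in up to 14 mm. Moves with the shuttle. z up, y along the travel (+y out to the loading stop, -y home), -x towards the paddle
- paddle_top (a point): centre of the top of the red paddle, an upright plate on the shuttle: 40 mm wide (x), 12 mm thick (y), from 28 to 88 mm above the bench, 95 mm in front (-x) of the peg, moving with it. Axes as peg_foot: push its -y face towards +y to bring the shuttle out, its +y face towards -y to send it home
- shuttle (a joint): travel of the shuttle in m: 0 = home (stop), peg straight under the nozzle; 0.15 = loading stop, peg out beside the nozzle. It starts somewhere between 0 and 0.05, slides with about 2 N friction (6 N per m/s more) and stays where it is left
- station: grey drying station fixed to the bench; origin on its underside, y along the shuttle's travel. Base plate 12 mm thick, x -135 to 95, y -255 to 115 mm. The peg travels along x = 0 from y = -90 (home) to +60 mm. The nozzle, 48 mm across, hangs over x = 0, y = -90, lower end 138 mm and arm top 212 mm above the bench, on a white column behind (x 55 to 90 mm)
- plunger_top (a point): centre of the top of the green plunger head, 36 mm across and 10 mm thick, on a white block (70 x 60 mm, top 57 mm above the bench); at rest its top is 87 mm above the bench. It moves with the plunger; centred at x = -60, y = -220 mm in the station's frame
- plunger (a joint): how far the plunger is pressed in m: 0 = up, 0.012 = at its stop. A spring returns it: 2 N to start it, 8 N at the stop
- solvent: green solvent bottle with a blue cap and a pale label, 54 mm across, 130 mm tall; origin at the centre of its underside; a bystander
- opt_post: steel optics post on a round foot 44 mm across, 88 mm tall; origin at the centre of its underside; a bystander
- blue_cup: the blue cup itself; origin at the centre of the outside of its closed base, z axis from base to mouth (its centre is given by blue_cup_mid)

How it is judged (in metres and radians):
On the way, in this order (a step that is already met when the one before it is completed fails the run):
1. the shuttle is pushed out to its loading stop (within 10 mm) (value of joint shuttle above 0.14 m), for 0.1 s.
2. the blue cup stands upside down over the peg, rim flat on the shuttle, let go (horizontal distance between blue_cup_mid and peg_foot below 0.008 m and z of blue_cup_mid in the frame of peg_foot between 0.038 and 0.046 m and angle between blue_cup_mid's own z axis and vertical above 3.04 rad and contact force between the fingers and blue_cup below 0.05 N), for 0.2 s.
3. the shuttle with the cup on its peg is back home (within 6 mm) (horizontal distance between blue_cup_mid and peg_foot below 0.008 m and z of blue_cup_mid in the frame of peg_foot between 0.038 and 0.046 m and angle between blue_cup_mid's own z axis and vertical above 3.04 rad and value of joint shuttle below 0.006 m), for 0.1 s.
4. the plunger is pressed down to its stop (within 1.5 mm) (all of step 3 and value of joint plunger above 0.0105 m), for 0.05 s.
At the end, for the whole second after the job is handed in: The blue cup stands upside down on the peg at rest and released (axis within 8 mm of the peg, rim within about 4 mm of the shuttle's face, within 0.1 rad of upright), the shuttle is home within 6 mm of its stop, and the plunger, having been pressed to its stop, is up again (within 3 mm) (all of step 3 and contact force between the fingers and blue_cup below 0.05 N and value of joint plunger below 0.003 m and linear speed of blue_cup below 0.02 m/s); the robot touches nothing.
It fails at once if the plunger is pressed (over 6 mm) while the shuttle is not home (over 20 mm out) (value of joint plunger above 0.006 m and value of joint shuttle above 0.02 m).
It fails at once if the blue cup is dropped or knocked (faster than 0.45 m/s while the fingers do not touch it) (linear speed of blue_cup above 0.45 m/s and contact force between the fingers and blue_cup below 0.05 N).
It fails at once if the orange cup is moved over 20 mm (distance of amber_cup_mid from where it was at the start of the episode above 0.02 m).
It fails at once if the solvent bottle or the optics post is moved over 30 mm (distance of any of solvent, opt_post from where it was at the start of the episode above 0.03 m).
It also fails if it takes over 69 s, if anything falls off the work surface, if the arm or the gripper's body presses on something with over 40 N, if the wrist force passes 120 N, or if a joint passes its speed limit or range.

## Working session

There is one attempt and no reset: what is moved stays moved. The work goes in short steps, Python scripts to look and compute and a tool call to move; the robot and the scene stay as the last step left them, time stands still between calls to the robot, and variables do not carry over. Pictures are saved under pics/ and viewed, about 8 in all and at most 12, crops included, and the job is handed in when it is done.

Besides the shell and the picture viewer there is one more tool, called after "Request:" as name(argument=value, ...) on one line, values as JSON. send_rows: Moves the arm, as the interface text tells. Its arguments: {"type":"object","properties":{"series":{"type":"array"},"newtons":{"type":"number"}},"required":["series"]}

```bash
mkdir -p pics
cat > h.py <<'E'
import numpy as np, cv2
from cell import manip
def K(p):
    f=p["img"].shape[0]/2/np.tan(np.radians(p["vfov"])/2)
    return np.array([[f,0,p["cx"]],[0,f,p["cy"]],[0,0,1.]])
def ray(p,uv):
    n=cv2.undistortPoints(np.array([[uv]],float),K(p),np.array(p["dist"],float))[0,0]
    T=np.array(p["pose"]); return T[:3,3],T[:3,:3]@np.array([n[0],n[1],1.])
def atz(p,uv,z):
    o,d=ray(p,uv); return o+d*(z-o[2])/d[2]
def proj(p,X):
    T=np.linalg.inv(np.array(p["pose"])); X=np.atleast_2d(X)@T[:3,:3].T+T[:3,3]
    return cv2.projectPoints(X,np.zeros(3),np.zeros(3),K(p),np.array(p["dist"],float))[0][:,0]
def save(p,n): cv2.imwrite(f"pics/{n}.png",p["img"][:,:,::-1])
E
python3 - <<'E'
from h import *
print(manip.read_state())
for c in("top","side"):
    p=manip.camera(c); save(p,c+"0"); print(c,p["vfov"],p["cx"],p["cy"],np.round(p["pose"],3).tolist())
    for n in["blue_cup","amber_cup_mid","rack","peg_foot","paddle_top","station","plunger_top","solvent","opt_post"]:
        print(n,[(np.round(r["rect"]).tolist(),round(r["conf"],2)) for r in manip.find_in(n,p)[:2]])
E
cd pics; python3 -c "
import cv2;cv2.imwrite('both.png',cv2.vconcat([cv2.imread('top0.png'),cv2.imread('side0.png')])[:, :])"
```

```text
{'clock': 0.0, 'joints': array([-1.29060761e+00,  3.00479350e-01,  1.52155030e+00, -2.79141513e-05,
        1.32073495e+00, -6.66076276e-02]), 'qd': array([-7.10212926e-04,  5.07302973e-04, -1.16506936e-03,  5.94583876e-04,
       -5.95588656e-04, -5.33055340e-05]), 'effort': array([-1.10836361e-03, -5.31810236e+01, -3.52740812e+01,  7.08270329e-02,
        2.43495737e-02, -9.55457358e-05]), 'eef_pos': array([ 186.85470526, -517.01970248,  212.89483044]), 'eef_rot': array([-3.14042150e+00, -5.10250977e-05,  3.46803243e-01]), 'wrist_force': array([-0.79420611,  0.79575338, -0.29564554]), 'moment': array([ 0.02803204,  0.0028603 , -0.01842891]), 'finger_gap': 93.66689609459877}
top 47.0275287486256 285.7892632426062 209.52544046053373 [[-0.023, -0.988, 0.156, 460.626], [-0.999, 0.027, 0.024, -32.57], [-0.028, -0.155, -0.988, 1113.837], [0.0, 0.0, 0.0, 1.0]]
blue_cup [([148.0, 253.0, 26.0, 42.0], 0.83), ([141.0, 224.0, 107.0, 80.0], 0.64)]
amber_cup_mid [([204.0, 234.0, 29.0, 47.0], 0.86)]
rack [([140.0, 225.0, 109.0, 81.0], 0.6)]
peg_foot [([341.0, 227.0, 42.0, 76.0], 0.8)]
paddle_top 
[... 239 characters left out ...]
 15.0, 24.0], 0.53), ([146.0, 255.0, 28.0, 43.0], 0.23)]
side 49.60588526090849 282.64120692302635 209.01528932074217 [[-0.96, -0.191, 0.207, 395.733], [-0.281, 0.635, -0.72, 667.12], [0.006, -0.749, -0.663, 715.009], [0.0, 0.0, 0.0, 1.0]]
blue_cup [([265.0, 326.0, 53.0, 45.0], 0.58)]
amber_cup_mid [([266.0, 263.0, 53.0, 33.0], 0.58)]
rack [([249.0, 278.0, 83.0, 120.0], 0.73)]
peg_foot [([303.0, 167.0, 69.0, 40.0], 0.76)]
paddle_top [([304.0, 168.0, 68.0, 40.0], 0.7)]
station [([271.0, 104.0, 107.0, 152.0], 0.63)]
plunger_top []
solvent [([190.0, 206.0, 27.0, 60.0], 0.95), ([273.0, 102.0, 107.0, 154.0], 0.67)]
opt_post [([202.0, 187.0, 15.0, 34.0], 0.74), ([252.0, 278.0, 78.0, 120.0], 0.42)]
```

View pics/top0.png

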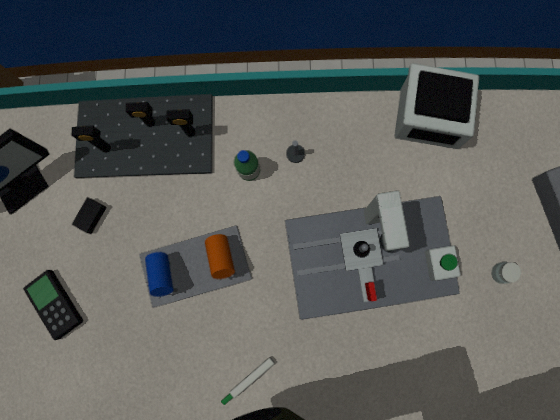

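View pics/side0.png

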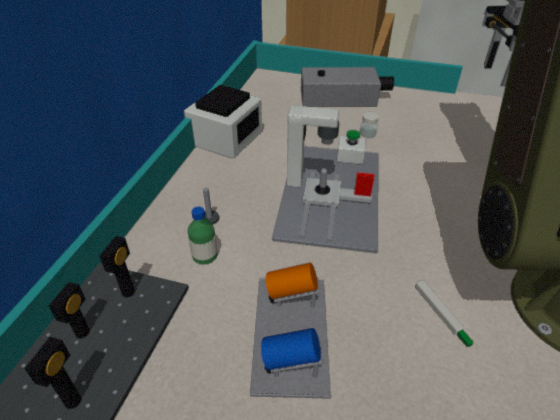

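Top view: blue cup (159,274), orange (219,257), station plate corners about (286,219), (442,198), (458,295), (301,318), plunger (449,262) and paddle (371,291). The bottle and post are at the back, and the side view agrees. Next I fit the models to the colour masks.

```bash
cat >> h.py <<'E'
from scipy.optimize import minimize, least_squares
def cmask(p,name):
    h=cv2.cvtColor(p["img"],cv2.COLOR_RGB2HSV); H,S,V=[h[...,i].astype(int) for i in range(3)]
    m={"blue":(abs(H-112)<10)&(S>150)&(V>70),"orange":(abs(H-10)<7)&(S>170)&(V>60),"red":((H<5)|(H>173))&(S>150)&(V>60),"green":(abs(H-65)<15)&(S>150)&(V>50)}[name]
    return m.astype(np.uint8)
def clip(m,rect,pad=6):
    x,y,w,h=[int(round(v)) for v in rect]; o=np.zeros_like(m); s=np.s_[max(0,y-pad):y+h+pad,max(0,x-pad):x+w+pad]; o[s]=m[s]
    n,l,st,_=cv2.connectedComponentsWithStats(o); 
    return (l==1+np.argmax(st[1:,4])).astype(np.uint8)
def hullmask(p,X,S=8):
    uv=cv2.convexHull(proj(p,X).astype(np.float32))
    m=np.zeros((420*4,560*4),np.uint8); cv2.fillConvexPoly(m,np.round((uv+0.5)*4*16).astype(np.int32),255,shift=4)
    return cv2.resize(m,(560,420),interpolation=cv2.INTER_AREA)/255.
a=np.linspace(0,2*np.pi,40,endpoint=False)
def cyl(r,z0,z1): return np.vstack([np.c_[r*np.cos(a),r*np.sin(a),0*a+z] for z in(z0,z1)])
def Rz(t): c,s=np.cos(t),np.sin(t); return np.array([[c,-s,0],[s,c,0],[0,0,1]])
def lcup(x,y,yaw,t=np.radians(20)): # lying cup, mouth +x sloping down
    zc=np.array([np.cos(t),0,-np.sin(t)]); yc=np.array([0,1,0]); xc=np.cross(yc,zc)
    return cyl(26,-42.5,42.5)@np.c_[xc,yc,zc].T@Rz(yaw).T+[x,y,62]
def box(x0,x1,y0,y1,z0,z1): return np.array([[x,y,z] for x in(x0,x1) for y in(y0,y1) for z in(z0,z1)],float)
def fit(f,x0,obs,step):
    c=lambda q: sum(np.abs(hullmask(p,f(q))-m).sum()/m.sum() for p,m in obs)
    s=np.vstack([x0]+[np.array(x0)+np.eye(len(x0))[i]*step[i] for i in range(len(x0))])
    r=minimize(c,x0,method="Nelder-Mead",options=dict(initial_simplex=s,xatol=.02,fatol=1e-4)); return r.x,r.fun
E
cat > m.py <<'E'
from h import *
P={c:manip.camera(c) for c in("top","side")}
R={"blue":{"top":(148,253,26,42),"side":(265,326,53,45)},"orange":{"top":(204,234,29,47),"side":(266,263,53,33)},
"red":{"top":(362,280,18,22),"side":(350,168,28,32)},"green":{"top":(441,254,20,16),"side":(344,128,18,14)}}
def obs(n,cs=("top","side")): return [(P[c],clip(cmask(P[c],n),R[n][c])) for c in cs]
for n in("blue","orange"):
    x0=atz(P["top"],(160,274) if n=="blue" else (219,257),62)
    for cs in(("top","side"),("top",),("side",)):
        print(n,cs,fit(lambda q:lcup(*q),[x0[0],x0[1],-.2],obs(n,cs),[8,8,.2]))
x0=atz(P["top"],(449,262),87)
for cs in(("top","side"),("top",),("side",)):
    print("plunger",cs,fit(lambda q:cyl(18,77,87)+[q[0],q[1],0],x0[:2],obs("green",cs),[8,8]))
x0=atz(P["top"],(371,291),70)
for cs in(("top","side"),("top",),("side",)):
  for z0 in (28,36):
    print("paddle",cs,z0,fit(lambda q:box(-20,20,-6,6,z0,88)@Rz(q[2]).T+[q[0],q[1],0],[x0[0],x0[1],.13],obs("red",cs),[8,8,.1]))
for uv in[(286,219),(442,198),(458,295),(301,318)]: print("plate",np.round(atz(P["top"],uv,12)))
for uv in[(278,239),(378,247),(380,152)]: print("plateS",np.round(atz(P["side"],uv,12)))
for uv in[(140,262),(237,227),(251,281),(151,305)]: print("rack",np.round(atz(P["top"],uv,8)))
print("pegtop",atz(P["top"],(360,245),92)); 
print("bot",atz(P["top"],(244,157),130),atz(P["side"],(204,262),0),"post",atz(P["side"],(209,219),0))
E
python3 m.py
```

```text
blue ('top', 'side') (array([4.92531775e+02, 2.77796132e+02, 2.82363386e-01]), np.float64(0.6945718003566851))
blue ('top',) (array([4.93324419e+02, 2.85809916e+02, 1.66393430e-01]), np.float64(0.6190336570765377))
blue ('side',) (array([4.92678502e+02, 2.77745827e+02, 2.93272442e-01]), np.float64(0.07169124225106038))
orange ('top', 'side') (array([5.28275237e+02, 1.42667125e+02, 2.82869469e-01]), np.float64(0.22990963422356797))
orange ('top',) (array([5.27446360e+02, 1.42526081e+02, 2.72221202e-01]), np.float64(0.13423469605707206))
orange ('side',) (array([5.29220171e+02, 1.43173415e+02, 3.33463216e-01]), np.float64(0.09092491774738488))
plunger ('top', 'side') (array([ 500.77823743, -354.18526236]), np.float64(0.8945500137806126))
plunger ('top',) (array([ 500.16835293, -352.6430376 ]), np.float64(0.27800245098039217))
plunger ('side',) (array([ 502.4478949 , -356.83021669]), np.float64(0.607181667847862))
paddle ('top', 'side') 28 (array([ 4.44471702e+02, -1.85376312e+02,  1.05975470e-01]), np.float64(0.3285471428992942))
paddle ('top', 'side') 36 (array([ 4.44514691e+02, -1.84
[... 258 characters left out ...]
.float64(0.1155780103452424))
paddle ('side',) 28 (array([ 4.45673157e+02, -1.86450993e+02,  6.12341630e-02]), np.float64(0.1469478357380688))
paddle ('side',) 36 (array([ 4.45050646e+02, -1.80619301e+02,  6.74869493e-02]), np.float64(0.09454045769251097))
plate [612.  -6.  12.]
plate [ 651. -371.   12.]
plate [ 426. -393.   12.]
plate [387. -34.  12.]
plateS [597.   1.  12.]
plateS [386. -38.  12.]
plateS [ 428. -397.   12.]
rack [520. 338.   8.]
rack [597. 109.   8.]
rack [472.  78.   8.]
rack [421. 310.   8.]
pegtop [ 541.12593486 -162.99504033   92.        ]
bot [730.22274189  77.10543575 130.        ] [729.42533444  98.04551324   0.        ] post [772.13095581 -27.39207585   0.        ]
```

```bash
cat > m2.py <<'E'
from m import *
print("-----")
h=cv2.cvtColor(P["top"]["img"],cv2.COLOR_RGB2HSV)
print("blue hsv",h[274,152:172:4].tolist(),"green",h[262,442:456:3].tolist())
E
sed -i 's/(V>70)/(V>25)/;s/(V>60),"red"/(V>40),"red"/;s/(V>50)}/(V>30)}/;s/abs(H-65)<15)&(S>150)/abs(H-70)<20)\&(S>120)/' h.py
cat >> m2.py <<'E'
q0=[532,-129,.11,44]
parts=lambda q:(box(-115,-75,-90+q[3]-6,-90+q[3]+6,34,88),cyl(18,77,87)+[-60,-220,0])
W=lambda q,X:X@Rz(q[2]).T+[q[0],q[1],0]
cor=np.array([[95,115,12],[95,-255,12],[-135,-255,12],[-135,115,12]],float)
cu={"top":[(0,(286,219)),(1,(442,198)),(2,(458,295)),(3,(301,318))],"side":[(3,(378,247)),(2,(380,152))]}
def c(q):
    t=0
    for n,i in(("red",0),("green",1)):
        for p,m in obs(n): t+=np.abs(hullmask(p,W(q,parts(q)[i]))-m).sum()/m.sum()
    for cn,l in cu.items():
        for i,uv in l: t+=.03*min(9,((proj(P[cn],W(q,cor[i]))[0]-uv)**2).sum())
    return t
s=np.vstack([q0]+[np.array(q0)+np.eye(4)[i]*[6,6,.05,6][i] for i in range(4)])
r=minimize(c,q0,method="Nelder-Mead",options=dict(initial_simplex=s,xatol=.01,fatol=1e-4)); q=r.x
print(q,r.fun,"paddle",W(q,np.array([[-95,-90+q[3],88]])),"peg",W(q,np.array([[0,-90+q[3],30]])),"pegout",W(q,np.array([[0,60,30]])),"plunger",W(q,np.array([[-60,-220,87]])))
E
python3 m2.py | grep -v -e plate -e rack
```

```text
blue ('top', 'side') (array([4.92095814e+02, 2.77684759e+02, 2.85195769e-01]), np.float64(0.16428498028262195))
blue ('top',) (array([4.91442880e+02, 2.76876494e+02, 2.73984240e-01]), np.float64(0.0901222413651653))
blue ('side',) (array([4.92486114e+02, 2.77772863e+02, 3.02300750e-01]), np.float64(0.07110970929926931))
orange ('top', 'side') (array([5.28411196e+02, 1.42250674e+02, 2.82895712e-01]), np.float64(0.18627585577979638))
orange ('top',) (array([5.27305328e+02, 1.41905869e+02, 2.68695158e-01]), np.float64(0.08731425764460272))
orange ('side',) (array([5.29118316e+02, 1.43027982e+02, 3.41919901e-01]), np.float64(0.09273652145624464))
plunger ('top', 'side') (array([ 500.5735588, -353.4514633]), np.float64(0.7623989585540856))
plunger ('top',) (array([ 500.19014248, -353.20199756]), np.float64(0.22079797092966538))
plunger ('side',) (array([ 502.49066623, -356.84102325]), np.float64(0.5347306738787468))
paddle ('top', 'side') 28 (array([ 4.44583192e+02, -1.85477638e+02,  1.23574430e-01]), np.float64(0.32133229745458275))
paddle ('top', 'side') 36 (array([ 4.44193404e+02, -1.8
[... 470 characters left out ...]
48520e-02]), np.float64(0.09602060663407454))
pegtop [ 541.12593486 -162.99504033   92.        ]
bot [730.22274189  77.10543575 130.        ] [729.42533444  98.04551324   0.        ] post [772.13095581 -27.39207585   0.        ]
-----
blue hsv [[108, 228, 114], [109, 229, 109], [109, 213, 98], [108, 248, 74], [109, 245, 50]] green [[68, 176, 90], [70, 191, 84], [67, 185, 84], [68, 191, 84], [69, 199, 82]]
[ 5.32956705e+02 -1.29550877e+02  1.15396517e-01  4.52287396e+01] 1.7518562895773662 paddle [[ 443.74351888 -184.96272785   88.        ]] peg [[ 538.11169357 -174.024373     30.        ]] pegout [[526.04827015 -69.94992451  30.        ]] plunger [[ 498.68667938 -354.99613717   87.        ]]
```

Request:
send_rows(series=[[[0.45,355,-225,33,13.3],[0.45,355,-225,33,13.3],[0.45,355,-225,33,13.3],[0.45,355,-225,33,13.3],[0.45,355,-225,33,13.3],[0.45,355,-225,33,13.3],[0.45,355,-225,33,13.3],[0.45,355,-225,33,13.3],[0.45,355,-225,33,13.3],[0.45,355,-225,33,13.3]]], newtons=20)

```text
clock: 2.2
eef_pos: [445.5, -182.9, 180.2]
eef_rot: [-3.141, 0.0, 0.118]
wrist_force: [0.1, -0.0, 0.5]
finger_gap: 41.8
```

```bash
cat > go.py <<'E'
import sys
from h import *
s=manip.read_state(); p=s["eef_pos"]; y=s["eef_rot"][2]
print("t",round(s["clock"],2),"pos",np.round(p,1),"rot",np.round(s["eef_rot"],4),"F",np.round(s["wrist_force"],1),"gap",round(s["finger_gap"],1))
if len(sys.argv)>3:
    t=[float(v) for v in sys.argv[1:5]]; d=np.array(t[:3])-p; c,n=np.cos(y),np.sin(y)
    print("dx %.1f dy %.1f dz %.1f roll %.2f"%(d[0]*c+d[1]*n,d[0]*n-d[1]*c,-d[2],np.degrees(y-t[3])))
E
python3 go.py 444 -185 62 .115
python3 -c "
from h import *
p=manip.camera('side'); i=p['img'][90:270,240:440,::-1]; cv2.imwrite('pics/c1.png',cv2.resize(i,None,fx=3,fy=3,interpolation=2))"
```

```text
t 2.2 pos [ 445.5 -182.9  180.2] rot [-3.1412e+00  1.0000e-04  1.1820e-01] F [ 0.1 -0.   0.5] gap 41.8
dx -1.7 dy 1.9 dz 118.2 roll 0.19
```

View pics/c1.png

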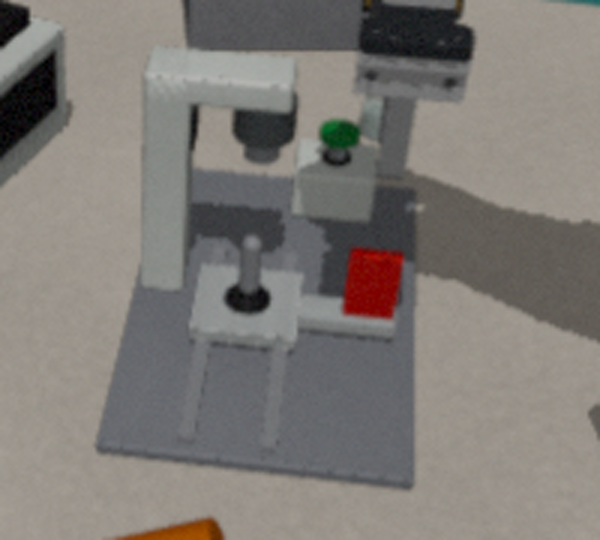

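The gripper hangs above the paddle; the paddle, peg and plunger match the fit. Now I lower it astride the paddle and push the shuttle out.

```bash
python3 -c "
from h import *
p=manip.camera('side'); print(proj(p,np.array([[445.5+.118*27,-182.9+27,172],[445.5,-182.9+27,172],[445.5,-182.9-27,172]])))"
```

```text
[[366.52488587 149.58302076]
 [368.03387609 149.82654099]
 [371.67628826 136.49395739]]
```

Request:
send_rows(series=[[[0.45,-2,2,30,0],[0.45,-2,2,60,0],[0.45,-2,2,90,0],[0.45,-2,2,118,0],[0.45,-2,2,118,0]]])

```text
clock: 2.8
eef_pos: [440.3, -187.6, 59.8]
eef_rot: [-3.139, 0.005, 0.113]
wrist_force: [-1.2, 0.7, 0.0]
finger_gap: 42.3
```

Request:
send_rows(series=[[[0.45,2,-15,0,0],[0.45,2,-30,0,0],[0.45,2,-45,0,0],[0.45,2,-60,0,0],[0.45,2,-75,0,0],[0.45,2,-90,0,0],[0.45,2,-100,0,0],[0.45,2,-108,0,0],[0.45,2,-114,0,0],[0.45,2,-118,0,0]]])

```text
clock: 3.8
eef_pos: [431.1, -69.3, 62.5]
eef_rot: [3.142, -0.0, 0.115]
wrist_force: [0.1, -2.1, 1.5]
finger_gap: 42.3
```

Request:
send_rows(series=[[[0.45,0,-1,0,0],[0.45,0,-2,0,0],[0.45,0,-3,0,0],[0.45,0,-3,0,0]]])

```text
clock: 4.2
eef_pos: [430.7, -66.8, 62.4]
eef_rot: [-3.141, 0.0, 0.114]
wrist_force: [0.8, -1.4, 0.3]
finger_gap: 42.3
```

```bash
python3 go.py; python3 -c "
from h import *
p=manip.camera('side'); i=p['img'][90:270,240:440,::-1]; cv2.imwrite('pics/c2.png',cv2.resize(i,None,fx=3,fy=3,interpolation=2))"
```

```text
t 4.2 pos [430.7 -66.8  62.4] rot [-3.1415  0.      0.1144] F [ 0.8 -1.4  0.3] gap 42.3
```

View pics/c2.png

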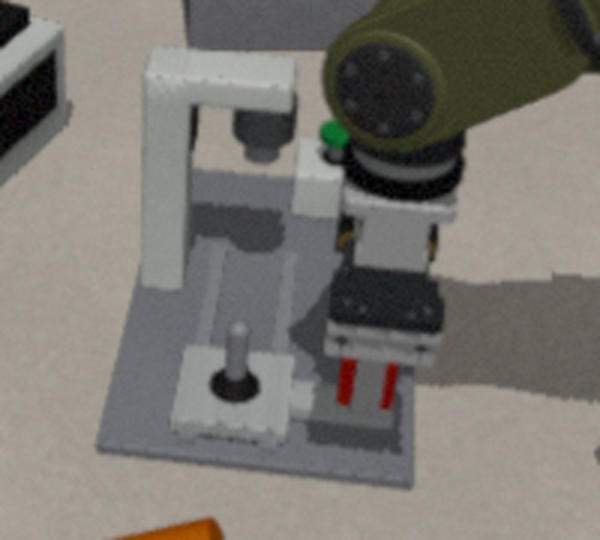

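Request:
send_rows(series=[[[0.45,0,-1,0,0],[0.45,0,-2,0,0],[0.45,0,-3,0,0],[0.45,0,-4,0,0],[0.45,0,-4,0,0]]])

```text
clock: 4.75
eef_pos: [430.4, -64.1, 62.4]
eef_rot: [3.139, -0.0, 0.115]
wrist_force: [2.5, -17.7, -3.6]
finger_gap: 42.5
```

Request:
send_rows(series=[[[0.45,0,6,0,0],[0.45,0,8,-20,0],[0.45,0,8,-70,0],[0.45,0,8,-120,0],[0.45,0,8,-120,0]]])

```text
clock: 5.25
eef_pos: [433.3, -71.1, 188.1]
eef_rot: [3.139, -0.009, 0.115]
wrist_force: [-0.0, 0.3, -1.1]
finger_gap: 42.3
```

```bash
python3 go.py 468 271 180 .27
```

```text
t 5.25 pos [433.3 -71.1 188.1] rot [ 3.1389 -0.0086  0.1147] F [-0.   0.3 -1.1] gap 42.3
dx 73.7 dy -335.9 dz 8.1 roll -8.90
```

Request:
send_rows(series=[[[1,74,-336,6,-8.9],[1,74,-336,6,-8.9],[1,74,-336,6,-8.9],[1,74,-336,6,-8.9],[1,74,-336,6,-8.9],[1,74,-336,6,-8.9],[1,74,-336,6,-8.9],[1,74,-336,6,-8.9],[1,74,-336,6,-8.9],[1,74,-336,6,-8.9]]])

```text
clock: 6.25
eef_pos: [466.1, 270.6, 176.1]
eef_rot: [3.141, 0.001, 0.269]
wrist_force: [-0.7, 0.6, -0.3]
finger_gap: 93.9
```

```bash
python3 go.py 468 271 60 .27; python3 -c "
from h import *
p=manip.camera('top'); q=manip.camera('side'); i=p['img'][200:330,110:260,::-1]; j=q['img'][220:400,200:350,::-1]; i=cv2.resize(i,(525,455)); j=cv2.resize(j,(275,330));cv2.imwrite('pics/c3.png',cv2.hconcat([i,cv2.copyMakeBorder(j,0,125,0,0,0)]))"
```

```text
t 6.25 pos [466.1 270.6 176.1] rot [3.1415e+00 1.0000e-03 2.6930e-01] F [-0.7  0.6 -0.3] gap 93.9
dx 2.0 dy 0.1 dz 116.1 roll -0.04
```

View pics/c3.png

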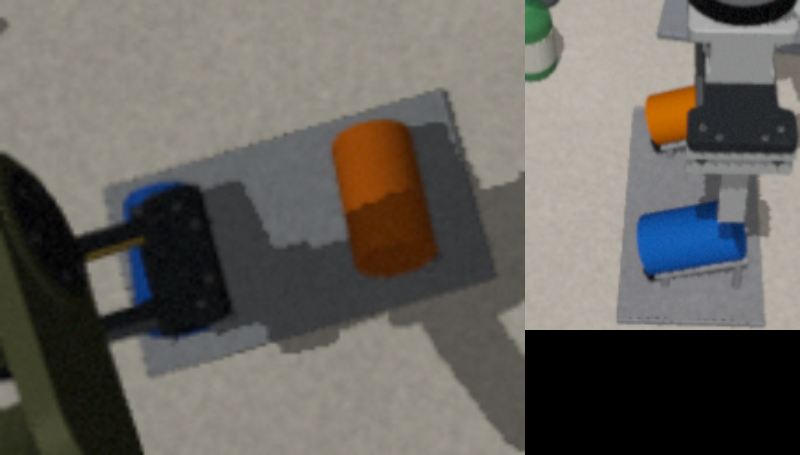

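Request:
send_rows(series=[[[1,2,0,40,0],[1,2,0,80,0],[1,2,0,105,0],[1,2,0,116,0],[1,2,0,116,0],[0.5,2,0,116,0],[0.5,2,0,116,0],[0.5,2,0,116,0],[0.5,2,0,116,0],[0.5,2,0,116,0]]], newtons=4)

```text
clock: 7.35
eef_pos: [468.3, 272.2, 60.8]
eef_rot: [-3.141, -0.001, 0.27]
wrist_force: [0.4, -0.3, 0.0]
finger_gap: 57.7
```

Request:
send_rows(series=[[[0.4,0,0,0,0],[0.4,0,0,0,0],[0.4,0,0,0,0],[0.4,0,0,0,0]]], newtons=4)

```text
clock: 7.75
eef_pos: [468.4, 271.7, 60.7]
eef_rot: [3.141, -0.0, 0.27]
wrist_force: [-0.1, -6.4, 4.8]
finger_gap: 53.3
```

Request:
send_rows(series=[[[0.4,0,0,0,0],[0.4,0,0,0,0],[0.4,0,0,0,0],[0.4,0,0,0,0]]])

```text
clock: 8.15
eef_pos: [468.4, 271.7, 60.7]
eef_rot: [3.141, -0.0, 0.27]
wrist_force: [-0.2, -5.7, 4.2]
finger_gap: 52.8
```

Nudge toward -y (tool +y) by 1 mm to centre the grip.

Request:
send_rows(series=[[[0.4,0,0.7,0,0],[0.4,0,1.2,0,0],[0.4,0,1.2,0,0],[0.4,0,1.2,0,0]]])

```text
clock: 8.55
eef_pos: [468.5, 271.3, 60.6]
eef_rot: [-3.141, -0.0, 0.27]
wrist_force: [-1.8, 2.6, 4.3]
finger_gap: 52.4
```

Request:
send_rows(series=[[[0.4,0,0.7,-8,0],[0.4,0,0.7,-16,0],[0.4,0,0.7,-26,0],[0.4,0,0.7,-40,0],[0.4,0,0.7,-55,0],[0.4,0,0.7,-70,0],[0.4,0,0.7,-85,0],[0.4,0,0.7,-100,0],[0.4,0,0.7,-110,0],[0.4,0,0.7,-110,0]]])

```text
clock: 9.55
eef_pos: [469.2, 270.5, 172.3]
eef_rot: [-3.141, -0.003, 0.27]
wrist_force: [0.4, 0.3, -0.4]
finger_gap: 52.8
```

```bash
python3 go.py 468 271 60 .27; python3 -c "
from h import *
p=manip.camera('top'); q=manip.camera('side'); i=p['img'][200:330,110:260,::-1]; j=q['img'][200:400,200:350,::-1]; i=cv2.resize(i,(400,347)); j=cv2.resize(j,(375,500));cv2.imwrite('pics/c4.png',cv2.hconcat([cv2.copyMakeBorder(i,0,153,0,0,0),j]))"
```

```text
t 9.55 pos [469.2 270.5 172.3] rot [-3.1411e+00 -2.7000e-03  2.7000e-01] F [ 0.4  0.3 -0.4] gap 52.8
dx -1.0 dy -0.8 dz 112.3 roll -0.00
```

View pics/c4.png

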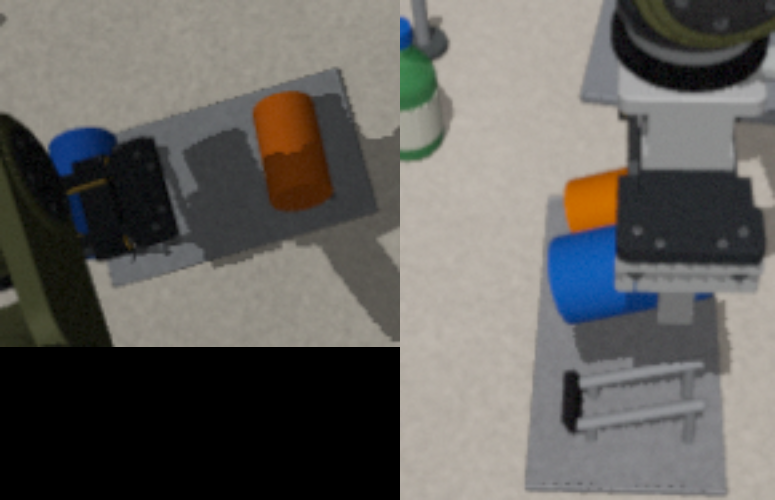

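The cup is lifted and still lies tilted in the grip: the mouth is on the left in the side view, and the rack stop shows at c4 (572,400). I'll reduce the grip to 3 N, jog up and down, and measure the tilt numerically.

```bash
cat > tilt.py <<'E'
from h import *
def cupat(g,th,yaw,a):  # grasp point g, tilt below horizontal, a=dist base->grasp
    zc=np.array([np.cos(th),0,-np.sin(th)]); xc=np.cross([0,1,0],zc)
    return cyl(26,-a,85-a)@np.c_[xc,[0,1,0],zc].T@Rz(yaw).T+g
def run(th0=.5):
    s=manip.read_state(); g=s["eef_pos"]+[0,0,11]; yaw=s["eef_rot"][2]; O=[]
    for c in("side","top"):
        p=manip.camera(c); bg=cv2.imread(f"pics/{c}0.png")[:,:,::-1]
        b=cmask(p,"blue"); 
        r=proj(p,g[None])[0]; b=clip(b,(r[0]-45,r[1]-45,90,90),0)
        d=(np.abs(p["img"].astype(int)-bg).max(2)>12)&(b==0)|(cmask({"img":bg},"blue")>0)&(b==0)
        O.append((p,b,1-cv2.dilate(d.astype(np.uint8),np.ones((3,3)))))
    def c(q): return sum((np.abs(hullmask(p,cupat(g,q[0],yaw,q[1]))-b)*k).sum()/b.sum() for p,b,k in O)
    best=min((minimize(c,[t,16],method="Nelder-Mead",options=dict(initial_simplex=[[t,16],[t+.2,16],[t,22]],xatol=.005,fatol=1e-4)) for t in(.3,.9,1.4)),key=lambda r:r.fun)
    print("g",np.round(g,1),"tilt deg",np.degrees(best.x[0]),"a",best.x[1],"cost",best.fun,"gap",s["finger_gap"],"t",s["clock"])
run()
E
python3 tilt.py
```

```text
g [468.5 270.1 181.3] tilt deg 17.652093887218296 a -16.642532348632812 cost 0.0 gap 52.705589822209646 t 9.65
```

Request:
send_rows(series=[[[0.4,0,0,-40,0],[0.4,0,0,0,0],[0.4,0,0,-40,0],[0.4,0,0,0,0],[0.4,0,0,-40,0],[0.4,0,0,0,0],[0.4,0,0,0,0]]], newtons=3)

```text
clock: 10.45
eef_pos: [467.0, 269.4, 166.6]
eef_rot: [3.14, 0.006, 0.27]
wrist_force: [-0.8, 0.6, -1.2]
finger_gap: 52.9
```

```bash
python3 tilt.py
```

```text
g [467.  269.4 177.6] tilt deg 35.117444938377204 a 5.3355712890625 cost 0.04371790705232369 gap 52.89083944054037 t 10.45
```

```bash
sed -i 's/1-cv2.dilate(d.astype(np.uint8),np.ones((3,3)))/1-d.astype(np.uint8)/; s/>12)&(b==0)/>30)\&(b==0)/; s/def c(q): return/def c(q): return ((q[1]-16)\/4)**2*.02+/' tilt.py
python3 tilt.py; python3 -c "
from h import *
q=manip.camera('side');j=q['img'][170:370,180:380,::-1]; cv2.imwrite('pics/c5.png',cv2.resize(j,(500,500)))"
```

```text
g [468.3 270.  181.1] tilt deg 40.48132178159872 a 16.074150977190584 cost 0.6153926814311333 gap 53.22465581385568 t 10.55
```

View pics/c5.png

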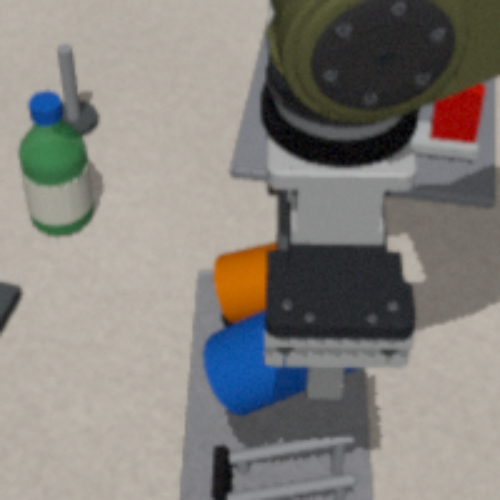

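Shaking works: the tilt went from 20° to about 40°. Keep shaking.

Request:
send_rows(series=[[[0.4,0,0,-45,0],[0.4,0,0,0,0],[0.4,0,0,-45,0],[0.4,0,0,0,0],[0.4,0,0,-45,0],[0.4,0,0,0,0],[0.4,0,0,-45,0],[0.4,0,0,0,0],[0.4,0,0,-45,0],[0.4,0,0,0,0]]], newtons=3)

```text
clock: 11.7
eef_pos: [472.0, 271.9, 179.1]
eef_rot: [-3.139, -0.013, 0.27]
wrist_force: [1.6, 1.5, -1.1]
finger_gap: 52.9
```

```bash
python3 tilt.py
```

```text
g [472.  271.9 190.1] tilt deg 57.45061902644852 a 13.370222823694348 cost 0.8116727847878151 gap 52.85843113741843 t 11.7
```

Request:
send_rows(series=[[[0.4,0,0,-45,0],[0.4,0,0,0,0],[0.4,0,0,-45,0],[0.4,0,0,0,0],[0.4,0,0,-45,0],[0.4,0,0,0,0],[0.4,0,0,-45,0],[0.4,0,0,0,0],[0.4,0,0,-45,0],[0.4,0,0,0,0]]])

```text
clock: 12.8
eef_pos: [472.0, 271.9, 179.8]
eef_rot: [-3.139, -0.013, 0.27]
wrist_force: [2.2, 1.1, -1.1]
finger_gap: 52.8
```

```bash
python3 tilt.py
```

```text
g [472.  271.9 190.8] tilt deg 60.3324930337907 a 13.03176157004782 cost 0.8293138127193516 gap 52.775840254423485 t 12.8
```

Request:
send_rows(series=[[[0.4,0,0,-45,0],[0.4,0,0,0,0],[0.4,0,0,-45,0],[0.4,0,0,0,0],[0.4,0,0,-45,0],[0.4,0,0,0,0],[0.4,0,0,-45,0],[0.4,0,0,0,0],[0.4,0,0,0,0],[0.4,0,0,0,0]]])

```text
clock: 13.9
eef_pos: [468.7, 270.2, 171.9]
eef_rot: [3.141, 0.001, 0.27]
wrist_force: [0.4, 0.7, 0.6]
finger_gap: 52.9
```

```bash
python3 tilt.py;python3 -c "
from h import *
q=manip.camera('side');j=q['img'][170:370,180:380,::-1]; cv2.imwrite('pics/c6.png',cv2.resize(j,(500,500)))"
```

```text
g [468.7 270.2 182.9] tilt deg 54.865980163376776 a 14.012146983295679 cost 0.6274518224846257 gap 52.93571266461373 t 13.9
```

View pics/c6.png

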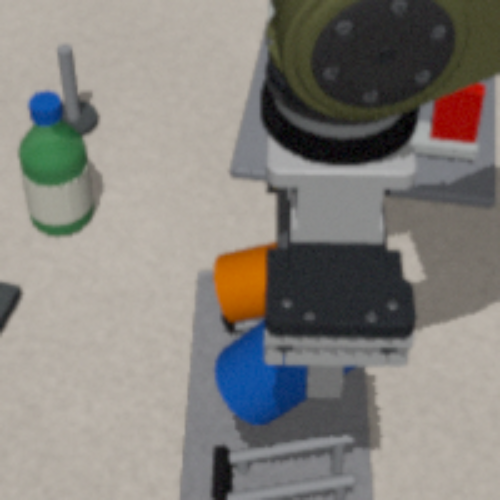

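Tilt is about 55°. The vertical lever is fading, so next I use a forward jerk with a soft stop.

Request:
send_rows(series=[[[0.4,-10,0,0,0],[0.4,-25,0,0,0],[0.4,-42,0,0,0],[0.4,-55,0,0,0],[0.4,-62,0,0,0],[0.4,-65,0,0,0],[0.4,-65,0,0,0]]])

```text
clock: 14.75
eef_pos: [406.0, 252.9, 170.8]
eef_rot: [-3.141, -0.0, 0.27]
wrist_force: [0.6, 0.4, -0.5]
finger_gap: 53.1
```

Request:
send_rows(series=[[[0.4,50,0,0,0],[0.4,92,0,0,0],[0.4,126,0,0,0],[0.4,153,0,0,0],[0.4,174,0,0,0],[0.4,189,0,0,0],[0.4,199,0,0,0],[0.4,204,0,0,0],[0.4,206,0,0,0]]])

```text
clock: 15.65
eef_pos: [604.8, 307.8, 169.9]
eef_rot: [3.142, 0.001, 0.27]
wrist_force: [-0.1, -0.4, -0.6]
finger_gap: 52.8
```

```bash
python3 tilt.py;python3 go.py
```

```text
g [604.8 307.8 180.9] tilt deg 52.98920054526579 a 15.7545217055158 cost 0.7952811150090959 gap 52.80464290856453 t 15.65
t 15.75 pos [604.5 307.8 170.3] rot [3.1416e+00 3.0000e-04 2.7000e-01] F [ 0.1 -0.4  0. ] gap 53.1
```

The fore-aft jerk did little. I'll hook the tilted mouth over the peg tip and swing the cup upright against the peg, which is rigid in station x. First move above it.

```bash
python3 go.py 490 -73 205 .115
```

```text
t 15.75 pos [604.5 307.8 170.3] rot [3.1416e+00 3.0000e-04 2.7000e-01] F [ 0.1 -0.4  0. ] gap 53.1
dx -211.9 dy 336.4 dz -34.7 roll 8.88
```

Request:
send_rows(series=[[[0.4,-5,8,-15,0.5],[0.4,-20,30,-30,1.5],[0.4,-40,62,-35,2.5],[0.4,-62,98,-35,3.5],[0.4,-84,134,-35,4.5],[0.4,-106,170,-35,5.5],[0.4,-128,204,-35,6.5],[0.4,-150,238,-35,7.5],[0.4,-170,270,-35,8.5],[0.4,-188,298,-35,8.9]]])

```text
clock: 16.75
eef_pos: [501.7, -31.4, 206.9]
eef_rot: [3.141, -0.002, 0.113]
wrist_force: [0.6, -0.4, -0.6]
finger_gap: 53.0
```

```bash
python3 go.py 490 -73 205 .115
```

```text
t 16.75 pos [501.7 -31.4 206.9] rot [ 3.141e+00 -1.900e-03  1.130e-01] F [ 0.6 -0.4 -0.6] gap 53.0
dx -16.3 dy 40.0 dz 1.9 roll -0.11
```

Request:
send_rows(series=[[[0.4,-6,15,0,0],[0.4,-12,28,0,0],[0.4,-16,37,0,0],[0.4,-16,39,2,0],[0.4,-16,39,2,0]]])

```text
clock: 17.25
eef_pos: [491.4, -69.9, 203.3]
eef_rot: [-3.141, 0.0, 0.115]
wrist_force: [0.4, -0.4, -0.7]
finger_gap: 53.0
```

```bash
python3 tilt.py; python3 go.py 490 -73 205 .115
cat > peg.py <<'E'
from h import *
p=manip.camera('side'); s=manip.read_state()
m=clip(cmask(p,"red"),(320,185,50,60),10)
c,r=fit(lambda q:(box(-20,20,-6,6,36,88))@Rz(.115).T+[q[0],q[1],0],[431.,-80.],[(p,m)],[5,5]); print("paddle",c,r)
pts=np.array([[526,-69,92],[526,-69,33],[526,-70,30]]); print(proj(p,pts).round(1).tolist())
i=p['img'].copy()
for u in proj(p,pts[:2]): cv2.circle(i,tuple(int(round(v)) for v in u),1,(255,0,255),-1)
cv2.imwrite('pics/c7.png',cv2.resize(i[110:270,230:410,::-1],(720,640),interpolation=cv2.INTER_CUBIC)[:600])
E
python3 peg.py
```

```text
t 17.35 pos [491.5 -69.5 203.4] rot [-3.1414e+00  2.0000e-04  1.1530e-01] F [-0.5  0.5 -0.7] gap 52.5
dx -1.9 dy 3.3 dz -1.6 roll 0.02
paddle [431.87379456 -75.96660614] 0.1004774486626802
[[319.3, 197.1], [317.7, 217.5], [317.8, 218.2]]Traceback (most recent call last):
  File "tilt.py", line 16, in <module>
    run()
    ~~~^^
  File "tilt.py", line 10, in run
    r=proj(p,g[None])[0]; b=clip(b,(r[0]-45,r[1]-45,90,90),0)
                            ~~~~^^^^^^^^^^^^^^^^^^^^^^^^^^^^^
  File "h.py", line 23, in clip
    return (l==1+np.argmax(st[1:,4])).astype(np.uint8)
                 ~~~~~~~~~^^^^^^^^^^
    return _wrapfunc(a, 'argmax', axis=axis, out=out, **kwds)
    return bound(*args, **kwds)
ValueError: attempt to get argmax of an empty sequence
```

View pics/c7.png

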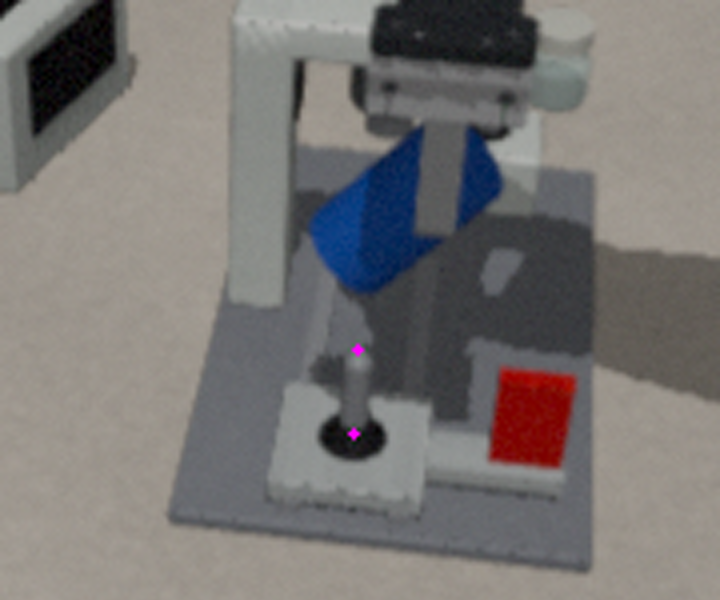

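Clear view: the cup hangs mouth-left above the peg, whose tip is at c7 (357,358), about 2 px below my prediction, so peg y is about -67. Fit the tilt again with this view.

```bash
sed -i 's/b=clip(b,(r\[0\]-45,r\[1\]-45,90,90),0)/w=np.zeros_like(b); r=r.astype(int); w[r[1]-45:r[1]+45,r[0]-45:r[0]+45]=1; b=b*w/; s/for c in("side","top")/for c in("side",)/' tilt.py; python3 tilt.py
```

```text
g [491.6 -69.5 214.3] tilt deg 52.35350067057224 a 14.163698104035575 cost 0.16556289826679652 gap 52.708067474932086 t 17.4
```

Request:
send_rows(series=[[[0.4,-3.5,1.5,10,0],[0.4,-3.5,1.5,25,0],[0.4,-3.5,1.5,40,0],[0.4,-3.5,1.5,52,0],[0.4,-3.5,1.5,60,0],[0.4,-3.5,1.5,60,0]]])

```text
clock: 18.05
eef_pos: [487.7, -71.9, 142.4]
eef_rot: [-3.141, 0.002, 0.115]
wrist_force: [0.0, 0.5, -0.4]
finger_gap: 53.0
```

Request:
send_rows(series=[[[0.4,5,0,0,0],[0.4,10,0,0,0],[0.4,15,0,0,0],[0.4,20,0,-0.5,0],[0.4,25,0,-0.5,0],[0.4,25,0,-0.5,0]]])

```text
clock: 18.65
eef_pos: [513.5, -69.1, 143.9]
eef_rot: [-3.142, -0.0, 0.115]
wrist_force: [0.1, -0.4, -0.7]
finger_gap: 53.1
```

```bash
python3 go.py; python3 tilt.py
```

```text
t 18.65 pos [513.5 -69.1 143.9] rot [-3.1416e+00 -1.0000e-04  1.1480e-01] F [ 0.1 -0.4 -0.7] gap 53.1
g [513.5 -69.1 154.9] tilt deg 69.81024656466478 a 14.608311904827133 cost 0.24108126566815027 gap 53.058394836901556 t 18.65
```

The peg swung it to 70° with no noticeable force. Continue.

Request:
send_rows(series=[[[0.4,5,0,0,0],[0.4,10,0,0,0],[0.4,15,0,0.5,0],[0.4,20,0,1,0],[0.4,25,0,2,0],[0.4,28,0,3,0],[0.4,28,0,3,0]]])

```text
clock: 19.4
eef_pos: [541.0, -65.9, 140.7]
eef_rot: [-3.142, 0.0, 0.115]
wrist_force: [-0.4, -0.1, -0.6]
finger_gap: 53.2
```

```bash
python3 go.py; python3 tilt.py
```

```text
t 19.4 pos [541.  -65.9 140.7] rot [-3.1415e+00  2.0000e-04  1.1480e-01] F [-0.4 -0.1 -0.6] gap 53.2
g [541.  -65.9 151.7] tilt deg 91.46572479034526 a 14.790061408020847 cost 0.17209816523020652 gap 53.19406089007887 t 19.4
```

Upright now (about 91°). Centre it over the peg and lower.

Request:
send_rows(series=[[[0.4,-6,0,0,0],[0.4,-12,-0.5,0,0],[0.4,-15,-0.5,0,0],[0.4,-15,-0.5,6,0],[0.4,-15,-0.5,14,0],[0.4,-15,-0.5,22,0],[0.4,-15,-0.5,28,0],[0.4,-15,-0.5,32,0],[0.4,-15,-0.5,34,0],[0.4,-15,-0.5,34,0]]])

```text
clock: 20.45
eef_pos: [525.8, -67.1, 106.7]
eef_rot: [-3.141, 0.0, 0.115]
wrist_force: [-0.1, -1.2, 0.2]
finger_gap: 52.9
```

```bash
python3 go.py 526 -67 89.5 .115; python3 tilt.py;python3 -c "
from h import *
p=manip.camera('side')
i=p['img'];cv2.imwrite('pics/c8.png',cv2.resize(i[110:260,230:410,::-1],(720,600),interpolation=cv2.INTER_CUBIC))"
```

```text
t 20.45 pos [525.8 -67.1 106.7] rot [-3.1415e+00  4.0000e-04  1.1470e-01] F [-0.1 -1.2  0.2] gap 52.9
dx 0.2 dy -0.1 dz 17.2 roll -0.02
g [525.8 -67.1 117.7] tilt deg 90.61286643008837 a 11.476306909229606 cost 0.2655134689412147 gap 52.86525891964861 t 20.45
```

View pics/c8.png

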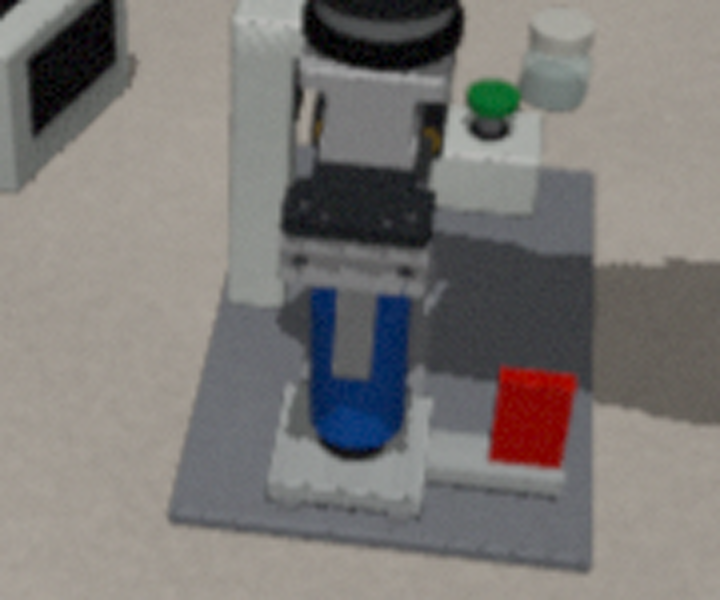

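The cup is upright over the peg with the collar just below its rim. Lower the rest slowly.

Request:
send_rows(series=[[[0.4,0,0,2,0],[0.4,0,0,4,0],[0.4,0,0,6,0],[0.4,0,0,8,0],[0.4,0,0,10,0],[0.4,0,0,12,0],[0.4,0,0,13.5,0],[0.4,0,0,13.5,0]]])

```text
clock: 21.35
eef_pos: [525.7, -67.1, 93.2]
eef_rot: [-3.141, 0.0, 0.115]
wrist_force: [-0.7, 0.5, 0.0]
finger_gap: 53.1
```

```bash
python3 tilt.py
```

```text
g [525.7 -67.1 104.2] tilt deg 90.93000923674971 a 15.597928056493402 cost 0.2710312280826311 gap 53.096293313974684 t 21.35
```

Request:
send_rows(series=[[[0.4,0,0,1,0],[0.4,0,0,2,0],[0.4,0,0,2,0]]])

```text
clock: 21.7
eef_pos: [525.8, -67.1, 91.5]
eef_rot: [-3.142, -0.0, 0.115]
wrist_force: [-0.0, -0.1, 0.2]
finger_gap: 52.8
```

```bash
python3 tilt.py
```

```text
g [525.8 -67.1 102.5] tilt deg 91.042266784173 a 15.63058232376352 cost 0.2878848333121709 gap 52.78652807984108 t 21.7
```

Continue until there is an upward contact force.

Request:
send_rows(series=[[[0.4,0,0,1,0],[0.4,0,0,2,0],[0.4,0,0,2,0]]])

```text
clock: 22.05
eef_pos: [525.8, -67.2, 89.5]
eef_rot: [3.142, -0.0, 0.115]
wrist_force: [-1.3, 0.5, 4.1]
finger_gap: 52.7
```

Request:
send_rows(series=[[[0.4,0,0,1,0],[0.4,0,0,2,0],[0.4,0,0,2,0]]])

```text
clock: 22.35
eef_pos: [525.8, -67.2, 87.3]
eef_rot: [-3.142, 0.0, 0.115]
wrist_force: [-1.0, -0.1, 2.7]
finger_gap: 52.9
```

```bash
sed 's/\*\.02+/*.0+/' tilt.py > tilt2.py; python3 tilt2.py
```

```text
g [525.8 -67.2  98.3] tilt deg 91.13358543687258 a 2.520956367254257 cost 0.2445870030082273 gap 52.90643497040505 t 22.35
```

Request:
send_rows(series=[[[0.4,0,0,1,0],[0.4,0,0,2,0],[0.4,0,0,2,0]]])

```text
clock: 22.7
eef_pos: [525.9, -67.2, 85.4]
eef_rot: [3.142, -0.0, 0.115]
wrist_force: [1.0, 0.0, 2.9]
finger_gap: 53.0
```

```bash
python3 tilt2.py
```

```text
g [525.9 -67.2  96.4] tilt deg 91.30621522380481 a 2.677690379321575 cost 0.27856582633053223 gap 52.957639338228134 t 22.7
```

The cup is resting, with a constant sliding force. Release and look.

Request:
send_rows(series=[[[0.6,0,0,0,0],[0.65,0,0,0,0],[0.7,0,0,0,0],[0.75,0,0,0,0],[0.8,0,0,0,0],[0.8,0,0,0,0]]])

```text
clock: 23.35
eef_pos: [525.8, -67.1, 85.4]
eef_rot: [-3.142, 0.0, 0.115]
wrist_force: [-1.0, -0.3, -0.7]
finger_gap: 74.7
```

Request:
send_rows(series=[[[0.8,0,0,-15,0],[0.8,0,0,-40,0],[0.8,0,0,-75,0],[0.8,0,0,-110,0],[0.8,0,0,-130,0],[0.8,0,0,-130,0]]])

```text
clock: 23.95
eef_pos: [526.8, -67.3, 218.3]
eef_rot: [3.14, -0.005, 0.115]
wrist_force: [-0.6, 0.6, -0.4]
finger_gap: 75.0
```

```bash
cat > seat.py <<'E'
from h import *
p=manip.camera('side'); b=cmask(p,"blue"); w=np.zeros_like(b); w[90:260,240:400]=1; b=clip(b*w,(240,90,160,170),0)
q,r=fit(lambda q:cyl(26,q[2]-42.5,q[2]+42.5)+[q[0],q[1],0],[526,-67,72.5],[(p,b)],[4,4,4]); print("free",q,r,b.sum())
for z in(72.5,75.5): print(z,fit(lambda q:cyl(26,z-42.5,z+42.5)+[q[0],q[1],0],[526,-67],[(p,b)],[4,4]))
cv2.imwrite('pics/c9.png',cv2.resize(p['img'][110:260,230:410,::-1],(720,600),interpolation=cv2.INTER_CUBIC))
E
python3 seat.py; python3 go.py
```

```text
free [ 530.97180586 -105.87097463   40.17539286] 0.04081132991409696 929
72.5 (array([524.90925598, -69.40276337]), np.float64(0.11030203254606472))
75.5 (array([523.88471806, -66.45822179]), np.float64(0.11972814960214442))
t 24.0 pos [526.1 -67.2 216.1] rot [ 3.141e+00 -1.900e-03  1.147e-01] F [-0.1  0.1 -1.6] gap 75.3
```

View pics/c9.png

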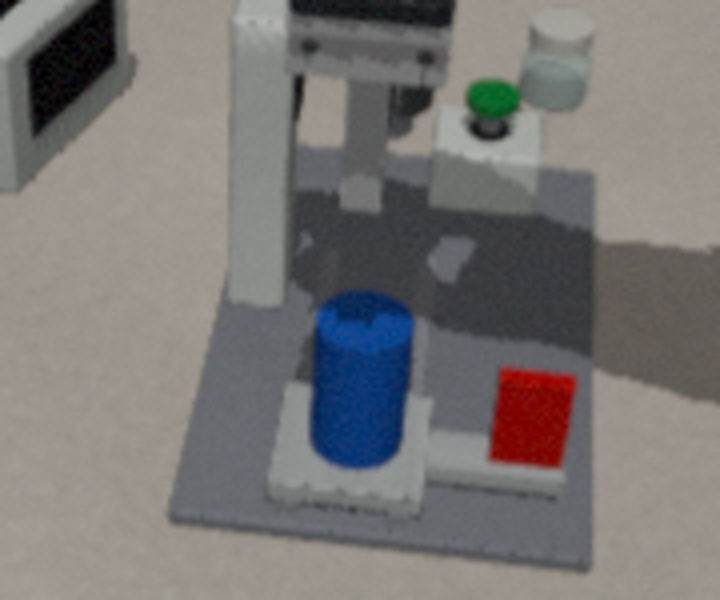

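The cup stands upright and flat on the shuttle with no collar showing. Go back over the paddle and check it numerically with both cameras.

Request:
send_rows(series=[[[0.45,-20,0,0,0],[0.45,-45,0,0,0],[0.45,-70,0,0,0],[0.45,-88,0,0,0],[0.45,-95,0,0,0],[0.45,-95,0,20,0],[0.45,-95,0,20,0]]])

```text
clock: 24.7
eef_pos: [430.6, -77.7, 193.1]
eef_rot: [-3.14, 0.004, 0.115]
wrist_force: [-0.8, 0.1, 0.1]
finger_gap: 42.2
```

```bash
cat > seat2.py <<'E'
from h import *
O=[]
for c,w_ in(("side",(240,90,400,260)),("top",(290,190,420,330))):
    p=manip.camera(c); b=cmask(p,"blue"); w=np.zeros_like(b); w[w_[1]:w_[3],w_[0]:w_[2]]=1; b=b*w; print(c,b.sum())
    if b.sum()>150: O.append((p,clip(b,(w_[0],w_[1],w_[2]-w_[0],w_[3]-w_[1]),0)))
print(fit(lambda q:cyl(26,q[2]-42.5,q[2]+42.5)+[q[0],q[1],0],[526,-67,72.5],O,[4,4,4]))
for o in O: print([fit(lambda q:cyl(26,z-42.5,z+42.5)+[q[0],q[1],0],[526,-67],[o],[4,4]) for z in(72.5,)])
p,m=O[0]; ys=np.where(m)[0]; print("rows",ys.min(),ys.max(), [proj(p,cyl(26,30+d,115+d)+[526,-67,0])[:,1].max() for d in(0,3,6)], [proj(p,cyl(26,30+d,115+d)+[526,-67,0])[:,1].min() for d in(0,3,6)])
r=clip(cmask(p,"red"),(320,185,50,60),10); print("paddle",fit(lambda q:(box(-20,20,-6,6,36,88))@Rz(.115).T+[q[0],q[1],0],[431.,-80.],[(p,r)],[5,5]))
E
python3 seat2.py; python3 go.py 432 -79 62 .115
```

```text
side 921
top 480
(array([523.67674617, -68.97573456,  69.57529414]), np.float64(0.23530870111345298))
[(array([525.28692818, -70.01041698]), np.float64(0.1185838070298695))]
[(array([522.45275879, -67.76342773]), np.float64(0.11995915032679738))]
rows 183 226 [np.float64(227.2019184731691), np.float64(226.20435518247075), np.float64(225.2027911653139)] [np.float64(181.6598127923155), np.float64(180.55064817945077), np.float64(179.43687715716152)]
paddle (array([432.11962542, -77.61590444]), np.float64(0.09862611711351207))
t 24.8 pos [431.5 -77.9 195.1] rot [-3.141e+00  1.400e-03  1.147e-01] F [-1.7  0.4  0.3] gap 42.3
dx 0.3 dy 1.1 dz 133.1 roll -0.01
```

Cup fit is x≈524, y≈-69, centre z 70–72, so it is seated. Lower astride the paddle and push home.

Request:
send_rows(series=[[[0.45,0,1,30,0],[0.45,0,1,65,0],[0.45,0,1,100,0],[0.45,0,1,125,0],[0.45,0,1,133,0],[0.45,0,1,133,0]]])

```text
clock: 25.4
eef_pos: [431.7, -79.0, 62.3]
eef_rot: [-3.141, 0.001, 0.115]
wrist_force: [-0.1, 0.4, 0.9]
finger_gap: 41.9
```

Request:
send_rows(series=[[[0.45,0,4,0,0],[0.45,0,8,0,0],[0.45,0,12,0,0],[0.45,0,16,0,0],[0.45,0,21,0,0],[0.45,0,27,0,0],[0.45,0,34,0,0],[0.45,0,42,0,0],[0.45,0,50,0,0],[0.45,0,58,0,0]]])

```text
clock: 26.4
eef_pos: [438.3, -137.3, 62.4]
eef_rot: [-3.142, -0.0, 0.115]
wrist_force: [1.6, 2.8, 1.4]
finger_gap: 42.4
```

Request:
send_rows(series=[[[0.45,0,8,0,0],[0.45,0,16,0,0],[0.45,0,24,0,0],[0.45,0,32,0,0],[0.45,0,40,0,0],[0.45,0,48,0,0],[0.45,0,56,0,0],[0.45,0,64,0,0],[0.45,0,72,0,0],[0.45,0,79,0,0]]])

```text
clock: 27.4
eef_pos: [447.3, -215.8, 62.4]
eef_rot: [-3.142, 0.0, 0.115]
wrist_force: [0.7, 2.5, -0.5]
finger_gap: 42.1
```

```bash
python3 go.py
```

```text
t 27.4 pos [ 447.3 -215.8   62.4] rot [-3.1415e+00  1.0000e-04  1.1460e-01] F [ 0.7  2.5 -0.5] gap 42.1
```

Request:
send_rows(series=[[[0.45,0,5,0,0],[0.45,0,9,0,0],[0.45,0,13,0,0],[0.45,0,16,0,0],[0.45,0,19,0,0],[0.45,0,22,0,0],[0.45,0,24,0,0],[0.45,0,25,0,0],[0.45,0,26,0,0],[0.45,0,26,0,0]]])

```text
clock: 28.4
eef_pos: [450.2, -241.1, 62.5]
eef_rot: [3.141, 0.0, 0.115]
wrist_force: [-0.8, 0.7, -0.1]
finger_gap: 42.4
```

Request:
send_rows(series=[[[0.45,0,1,0,0],[0.45,0,2,0,0],[0.45,0,3,0,0],[0.45,0,3,0,0]]])

```text
clock: 28.8
eef_pos: [450.5, -243.7, 62.4]
eef_rot: [-3.141, 0.0, 0.115]
wrist_force: [-0.1, 5.2, 1.9]
finger_gap: 42.2
```

Request:
send_rows(series=[[[0.45,0,1,0,0],[0.45,0,2,0,0],[0.45,0,2,0,0]]])

```text
clock: 29.1
eef_pos: [450.7, -245.5, 62.4]
eef_rot: [-3.141, 0.0, 0.115]
wrist_force: [-0.1, 6.3, 1.7]
finger_gap: 46.3
```

At the stop (travel checks: 180 mm between contacts = 150 + 2×15). Back off, rise, and close the fingers above the plunger.

Request:
send_rows(series=[[[0.45,0,-5,0,0],[0.45,0,-10,0,0],[0.45,0,-14,0,0],[0.45,0,-14,-30,0],[0.45,0,-14,-70,0],[0.45,0,-14,-90,0],[0.45,0,-14,-90,0]]], newtons=20)

```text
clock: 29.8
eef_pos: [450.2, -232.5, 155.3]
eef_rot: [3.138, -0.004, 0.115]
wrist_force: [0.5, 0.1, -0.1]
finger_gap: 42.1
```

Request:
send_rows(series=[[[0,10,30,0,0],[0,20,65,0,0],[0,28,95,0,0],[0,33,118,0,0],[0,36,128,0,0],[0,36,128,0,0],[0,36,128,0,0]]])

```text
clock: 30.5
eef_pos: [499.3, -354.1, 151.9]
eef_rot: [-3.141, 0.001, 0.115]
wrist_force: [-0.2, 0.3, -0.5]
finger_gap: 0.1
```

```bash
python3 go.py 499 -355 95 .115
cat > fin.py <<'E'
from h import *
P={c:manip.camera(c) for c in("side","top")}; p=P["side"]
r=clip(cmask(p,"red"),(345,140,45,50),10); print("paddle side",fit(lambda q:(box(-20,20,-6,6,36,88))@Rz(.115).T+[q[0],q[1],0],[449.,-229.],[(p,r)],[5,5]))
b=cmask(p,"blue"); w=np.zeros_like(b); w[90:230,270:400]=1; b=clip(b*w,(270,90,130,140),0); print("cup side",b.sum(),fit(lambda q:cyl(26,30,115)+[q[0],q[1],0],[543.,-219],[(p,b)],[4,4]))
cv2.imwrite('pics/c10.png',cv2.hconcat([cv2.resize(p['img'][90:240,260:400,::-1],(400,429)),cv2.resize(P["top"]['img'][180:330,330:470,::-1],(400,429))]))
E
python3 fin.py
```

```text
t 30.5 pos [ 499.3 -354.1  151.9] rot [-3.1408e+00  7.0000e-04  1.1490e-01] F [-0.2  0.3 -0.5] gap 0.1
dx -0.4 dy 0.8 dz 56.9 roll -0.00
paddle side (array([ 451.16766767, -223.99121491]), np.float64(0.1107563025210084))
cup side 745 (array([ 544.54307795, -219.93228602]), np.float64(0.14980392156862743))
```

View pics/c10.png

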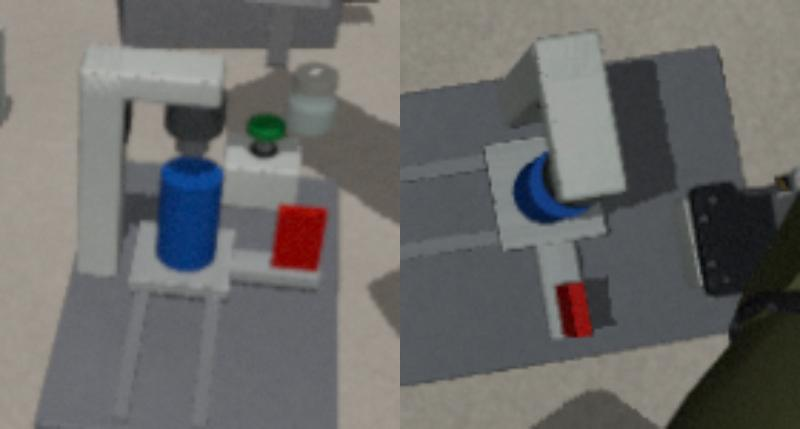

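Cup is upright under the nozzle, with 151 mm measured travel. Press the plunger.

Request:
send_rows(series=[[[0,0,1,25,0],[0,0,1,45,0],[0,0,1,55,0],[0,0,1,60,0],[0,0,1,64,0],[0,0,1,67,0],[0,0,1,69,0],[0,0,1,70,0],[0,0,1,70,0]]])

```text
clock: 31.5
eef_pos: [500.0, -355.9, 83.5]
eef_rot: [3.141, -0.001, 0.115]
wrist_force: [-3.1, 5.7, 8.1]
finger_gap: 0.7
```

Request:
send_rows(series=[[[0,0,0,0.5,0],[0,0,0,1,0],[0,0,0,1,0],[0,0,0,1,0]]])

```text
clock: 31.9
eef_pos: [500.0, -355.9, 83.2]
eef_rot: [3.141, -0.001, 0.115]
wrist_force: [-4.8, 5.3, 12.0]
finger_gap: 0.7
```

Force is above 8 N and it no longer yields, so it is at the stop. Press a touch more, then rise clear.

Request:
send_rows(series=[[[0,0,0,1,0],[0,0,0,1,0],[0,0,0,-10,0],[0,0,0,-30,0],[0,0,0,-70,0],[0,-10,10,-110,0],[0,-60,20,-120,0],[0,-100,30,-120,0],[0,-100,30,-120,0],[0,-100,30,-120,0]]])

```text
clock: 32.9
eef_pos: [403.5, -397.8, 202.3]
eef_rot: [3.14, -0.001, 0.113]
wrist_force: [-0.3, 0.6, 0.6]
finger_gap: 0.8
```

```bash
python3 go.py; python3 fin.py
python3 - <<'E'
from h import *
P={c:manip.camera(c) for c in("side","top")}
for c,r in(("top",(441,254,20,16)),("side",(344,128,18,14))):
    bg={"img":cv2.imread(f"pics/{c}0.png")[:,:,::-1].copy()}
    for q in(bg,P[c]):
        m=clip(cmask(q,"green"),r); y,x=np.where(m); print(c,"green",m.sum(),x.mean().round(1),y.mean().round(1))
for n in("amber_cup_mid","solvent","opt_post"):
    print(n,[np.round(f["rect"]).tolist() for f in manip.find_in(n,P["side"])[:1]])
E
```

```text
t 32.9 pos [ 403.5 -397.8  202.3] rot [ 3.1402e+00 -1.1000e-03  1.1320e-01] F [-0.3  0.6  0.6] gap 0.8
paddle side (array([ 451.21916199, -224.27500153]), np.float64(0.09748862295634586))
cup side 746 (array([ 544.38012695, -218.71520996]), np.float64(0.1492456500026284))
top green 202 448.4 261.9
top green 203 448.4 261.9
side green 90 352.9 134.4
side green 90 352.9 134.4
amber_cup_mid [[264.0, 263.0, 58.0, 36.0]]
solvent [[186.0, 206.0, 29.0, 61.0]]
opt_post [[264.0, 262.0, 57.0, 34.0]]
```

The plunger is back up, and the cup and shuttle have not moved. Hand in.

```bash
python3 -c "
from cell import manip
print(manip.sign_off())"
```

```text
the job is handed in; nothing more can be done
None
```

The job is done and handed in at about 33 s of the 69 s allowed. `sign_off` gives no verdict, so what follows rests on my own checks.

**What I did:**
- **Shuttle out:** I pushed it by the paddle until the stop answered with about 18 N.
- **Cup:** I gripped the blue cup near its base with 4 N, then 3 N. Shaking it and then swinging it against the peg tip brought it mouth-down. I lowered it over the peg until it touched, and released it.
- **Shuttle home:** I pushed it back to the stop.
- **Plunger:** I pressed it to its stop, reading 12 N against a spring that needs 8 N. I then lifted clear.

**What the last checks showed:**
- **Cup and shuttle:** The cup is upright under the nozzle at about (544, -219) mm; the peg's expected home was (543, -219). Contact positions and camera fits both gave about 150 mm of travel.
- **Plunger:** Its green head is in the same pixels as at the start, so it is up again.
- **Bystanders:** The orange cup and the bottle are within a few pixels of where they started. The optics post could not be confirmed at the end, because the network pointed at the orange cup instead; the arm never went near the post.

**Checks that disagreed:**
- **Seating height:** Fits of the cup's height were poorly conditioned. Freeing the height gave a centre at 69.6 mm using both cameras, where 72.5 mm is expected, and a clearly wrong 40 mm from the side camera alone. I judged it seated from the contact force and the pictures.
- **Paddle position:** The side camera and the robot's contact differed by about 3–5 mm in y.

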